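# Prove the long roller-arm limit switch at the surplus stall

## Task

A buyer at the stall wants to see that the limit switch with the long roller arm works. Push its roller sideways, to either side, until the arm has swung about 45 degrees and the switch is tripped, hold it there for a full second without forcing the arm on towards its end stop, then let go so that it springs back to the middle. Do not trip the other two switches, the one with the short roller arm and the one with a plain thin rod.

Things in the scene. Friction and masses are not known exactly. Their poses are not given: they have to be found in the camera images.
- long_switch: The switch to test, flat on a fixed dark steel plate, grey housing 48 mm high (arm hub 61). Origin: on the table under the upright shaft; z up. It reaches 120 mm along +x, 30 mm along -x, 35 mm to each side. At rest its arm points along -x, roughly to the robot: flat bar 11 mm wide, 49 to 54 mm above the table, free air below; at 85 mm a free black roller, diameter 20 mm, 55 to 68 mm above the table.
- long_lever (a joint): Angle (rad) of the long roller arm about the upright shaft: 0 at rest, positive counter-clockwise seen from above, end stops at +1.35 and -1.35. A spring of 0.3 N m/rad returns it to 0 (about 3 N at the roller at 45 degrees). Tripped beyond 0.5 either way; beyond 1.15 counts as forced.
- short_lever (a joint): Angle (rad) of the arm of a second, like switch whose roller arm is only 42 mm from shaft to roller: 0 at rest, spring-centred. Must not be tripped (0.35 either way).
- whisker_lever (a joint): Angle (rad) of the arm of a third, like switch: a plain thin rod, 85 mm, no roller; 0 at rest, spring-centred. Must not be tripped (0.35 either way). The three switches stand in a row across the table in any order, shafts at least 230 mm apart, all arms roughly towards the robot; small loose parts up to 50 mm high stand between the housings.

How it is judged:
By the outcome, as a careful person would: the job done as asked, in the order asked, and still so for the second after the job is handed in, with the robot touching nothing.
It also fails if it takes over 40 s, if anything falls off the work surface, if the arm or the gripper's body presses on something with over 40 N, if the wrist force passes 120 N, or if a joint passes its speed limit or range.

## Robot

A 6-joint arm with a two-finger parallel gripper is mounted at the origin on the work surface. World frame = base frame: x ahead of the robot, y to its left, z up, the work surface at z = 0. Lengths are in mm, angles in degrees, forces in N, time in s.
With the tool pointing down it reaches from about 375 to 900 mm from the base axis. Payload 3.1 kg.
Tool frame: the origin (TCP) lies at the very end of the fingers, on their centre line; the grasp point (between the pads) lies ctrl.grip_point_offset behind it (ctrl.grip_point_offset is the distance from the TCP to the grasp point, in mm); z points along the fingers, x is the direction in which the jaws open and shut, and the axes are right-handed (so a half turn about z gives the same grasp; the last joint's range is limited). The gripper opens to 87 mm and grips with 3 to 60 N. Pads are 19 mm wide; open, the fingers measure 117 mm over their backs; the gripper's body (75 mm by 190 mm) begins 51 mm behind the grasp point.
Start: joints at [57.897, 30.224, 82.088, -0, 67.689, -10.227], TCP at [232.828, 579.989, 222.548] pointing down, gripper open.
Joint ranges: [-176.69, 176.69], [-43.24, 126.21], [12.49, 139.97], [-82, 262], [0, 151.66], [-163.58, 163.58]. Speed limits (degrees/s): [159.86, 159.86, 180, 180, 180, 180].

## Interface

Orientations are given as a 3x3 rotation matrix whose columns are the frame's x, y, z axes.
In Python, from workcell import ctrl, viewer gives the robot as it stands. The module is installed in compiled form; this text tells all that it offers.
- The arm moves only by the tool send_rows, never from a script. Its argument "steps" is a list of rows, each a list of 7 numbers: the opening, from 0 (shut) to 1 (fully open), then the shift along the world's x, y, z in m, then the turn, a rotation vector about the world's x, y, z in rad. In form: [[gripper, dx, dy, dz, wx, wy, wz], ...]. A call has 1 to 20 rows; each row is the pose to reach, as a shift and turn from the pose commanded when the call began; what a row does not reach only later rows make up. A row lasts 1/8 s, in which the tool goes at most 62.5 mm and 10.7 degrees, less where a joint would pass 70% of its speed; a pose out of reach is approached as far as the arm can. A call with a gripper value outside its range is refused whole. The fingers move at their own pace and stop on an object; the grip force is fixed at half the most. Time passes only in rows, so rows that repeat a pose let the fingers close. It gives the time, the measured TCP pose, the force and the opening at its end, in the units of the state.
- ctrl.state(): the state, without advancing time (a new reading comes with each control period).
- viewer.capture(name): name is "side" or "top" or "wrist"; returns (picture, depth): 480x640x3 uint8, red, green, blue; 480x640 float32, mm along the optical axis (not along the pixel's ray), 0 where there is no reading.
- viewer.camera_model(name): a dict with "camera_matrix" (3x3 intrinsics, pixels), "R" (3x3) and "t" (3): a world point X has camera coordinates R X + t; the wrist camera has in their place "mount" (4x4, takes a point from camera to tool coordinates, whose origin is the TCP and whose axes are the tool frame's). Camera axes: x right, y down, z forward; pixel columns grow to the right and rows downward; lengths in mm; the calibration is good to about 2 mm. A picture is of the moment at which its call begins: read the wrist's pose just before it. camera_model takes no time and is no camera call.
- ctrl.sign_off(): hands the job in, once; it reports no verdict.
The state is a dict: "time_s": time; "joints": joint angles; "joint_velocities": joint speeds; "effort": joint torques, N m; "tcp_pos": TCP position; "orientation": TCP orientation; "wrist_force": force on the tool from outside, world axes, zero at the start; "moment": the same for the moment, N m; "opening": finger opening in mm.
Only numpy, scipy, OpenCV 4.12 (cv2) and the standard library are available. Lean on these libraries where they do the work, as an engineer would, in place of code of your own. Each camera call takes 0.05 s, during which the arm holds its last target.

## Working session

There is one attempt and no reset: what is moved stays moved. The work goes in short steps, Python scripts to look and compute and a tool call to move; the robot and the scene stay as the last step left them, time stands still between calls to the robot, and variables do not carry over. Pictures are saved under pics/ and viewed, and the job is handed in when it is done.

Besides the shell and the picture viewer there is one more tool, called as a command line: name --pt "numbers of a row" for each row, then --argument value for the rest. send_rows: Moves the arm, as the interface text tells. Its arguments: {"type":"object","properties":{"steps":{"type":"array"}},"required":["steps"]}

```bash
mkdir -p pics; python3 - <<'E'
from workcell import ctrl, viewer
import cv2,numpy as np
for n in("top","side"):
    p,d=viewer.capture(n); cv2.imwrite(f"pics/{n}0.png",p[:,:,::-1]); np.save(f"pics/{n}0.npy",d)
    m=viewer.camera_model(n); print(n,{k:np.round(v,3).tolist() for k,v in m.items()})
s=ctrl.state(); print(s, ctrl.grip_point_offset)
E
```

```text
top {'camera_matrix': [[436.592, 0.0, 324.142], [0.0, 436.592, 239.574], [0.0, 0.0, 1.0]], 'R': [[0.015, -1.0, -0.018], [-0.997, -0.013, -0.071], [0.071, 0.019, -0.997]], 't': [-6.873, 603.391, 737.328]}
side {'camera_matrix': [[516.368, 0.0, 325.185], [0.0, 516.368, 236.421], [0.0, 0.0, 1.0]], 'R': [[-0.9, -0.436, -0.012], [-0.254, 0.544, -0.8], [0.355, -0.716, -0.601]], 't': [527.734, 211.005, 610.99]}
{'time_s': 0.1, 'joints': array([ 5.78938197e+01,  3.02729374e+01,  8.21492998e+01, -2.50793629e-03,
        6.76904469e+01, -1.02279640e+01]), 'joint_velocities': array([ 0.10605057, -0.08133816, -0.20688102,  0.1253392 ,  0.06024383,
        0.08616518]), 'effort': array([ 7.19649361e-04, -4.40986490e+01, -1.77149892e+01,  6.35924237e-02,
        5.33604529e-02, -3.51650237e-05]), 'tcp_pos': array([232.52699439, 579.41455532, 221.67561398]), 'orientation': array([[ 3.72618557e-01,  9.27984046e-01, -1.01098234e-03],
       [ 9.27982563e-01, -3.72619800e-01, -1.68744982e-03],
       [-1.94263855e-03, -3.09398870e-04, -9.99998065e-01]]), 'wrist_force': array([ 0.0369544 , -0.8056961 ,  0.45193792]), 'moment': array([ 5.62620087e-05, -1.42038272e-02,  6.95220786e-02]), 'opening': 87.1199970030203} 18.700000000000003
```

View pics/top0.png

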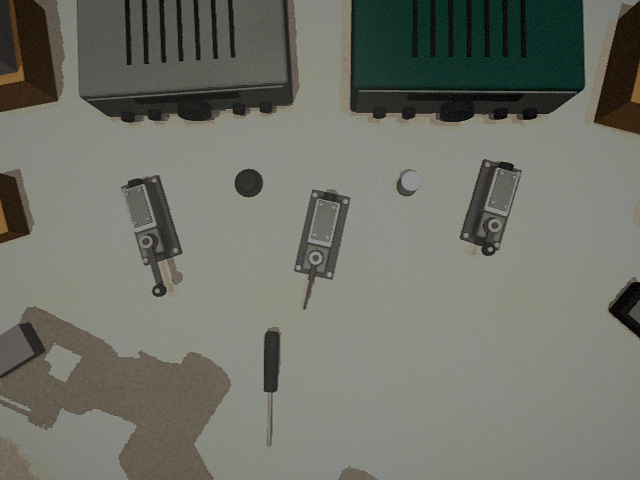

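View pics/side0.png

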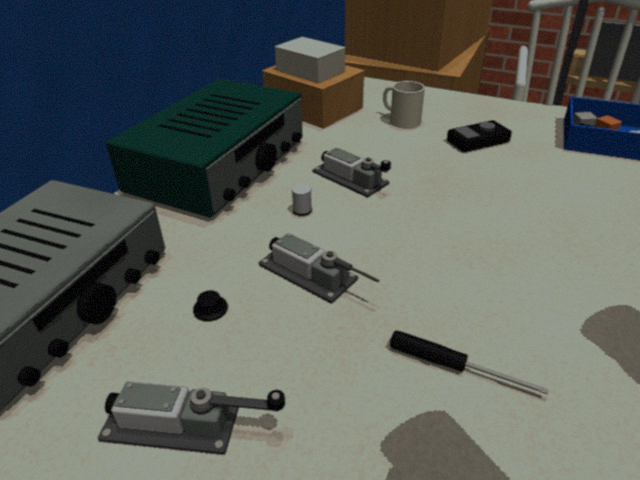

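The long switch is the left one: in the top view its hub is at (147,241) and its roller at (159,290), and in the side view the roller is at (277,400). The thin rod is in the middle (hub 316,258) and the short arm is on the right (494,226).

```bash
cat > h.py <<'E'
from workcell import ctrl, viewer
import numpy as np
def ray(n,u,v):
    m=viewer.camera_model(n);R=np.array(m["R"]);t=np.array(m["t"]);K=np.array(m["camera_matrix"])
    return -R.T@t, R.T@np.linalg.solve(K,[u,v,1.])
def plane(n,u,v,z):
    c,d=ray(n,u,v); return c+d*(z-c[2])/d[2]
def tri(a,b):
    (c1,d1),(c2,d2)=ray("top",*a),ray("side",*b)
    s=np.linalg.lstsq(np.c_[d1,-d2],c2-c1,rcond=None)[0]
    p,q=c1+s[0]*d1,c2+s[1]*d2; return (p+q)/2,np.linalg.norm(p-q)
E
python3 - <<'E'
from h import *
import cv2
g=cv2.imread("pics/top0.png"); cv2.imwrite("pics/topz.png",cv2.resize(g[160:310,100:220],None,fx=4,fy=4,interpolation=cv2.INTER_CUBIC))
g=cv2.imread("pics/side0.png"); cv2.imwrite("pics/sidez.png",cv2.resize(g[360:460,90:300],None,fx=3.5,fy=3.5,interpolation=cv2.INTER_CUBIC))
d=np.load("pics/top0.npy")
for nm,u,v,z in [("hub",147,241,61),("roller",159,290,68),("whub",316,258,61),("wtip",305,307,52),("shub",494,226,61),("sroll",488,250,68)]:
    c,r=ray("top",u,v); print(nm,plane("top",u,v,z).round(1), "depthpt",(c+r*d[v,u]).round(1))
print(tri((159,290),(277,400)),tri((147,241),(202,396)))
E
```

```text
hub [594.4 294.6  61. ] depthpt [594.4 295.   60.2]
roller [514.2 268.4  68. ] depthpt [514.3 268.2  68.6]
whub [570.1  13.7  61. ] depthpt [570.1  13.7  59.8]
wtip [489.2  30.9  52. ] depthpt [489.5  30.7  55. ]
shub [ 626.6 -277.4   61. ] depthpt [ 626.4 -276.7   62.9]
sroll [ 586.7 -264.7   68. ] depthpt [ 586.6 -263.8   70.4]
(array([513.49634763, 270.3792642 ,  62.44569543]), np.float64(1.013916372364139)) (array([594.64649381, 297.16854834,  54.88005289]), np.float64(0.21699840908656218))
```

View pics/topz.png

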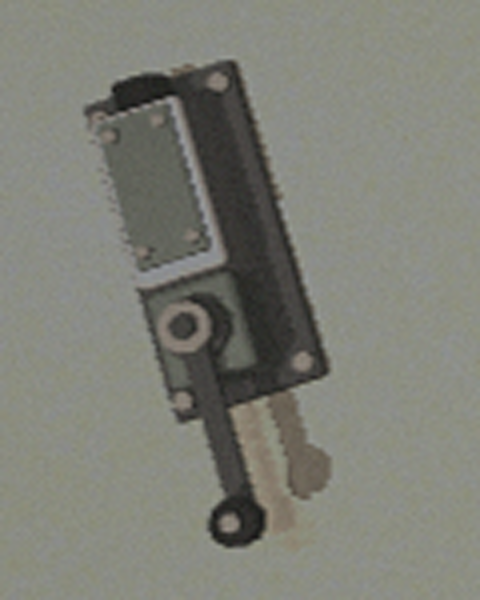

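View pics/sidez.png

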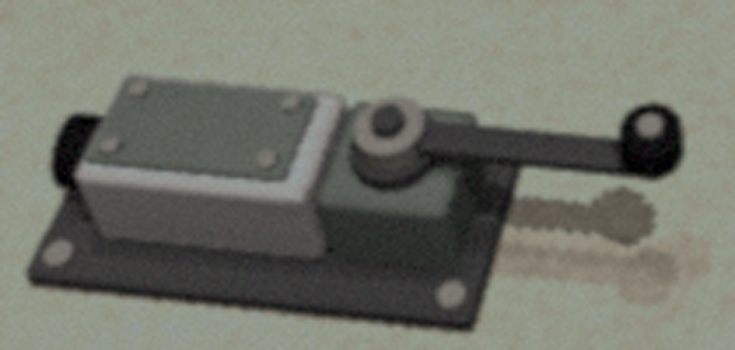

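Triangulation agrees: hub is at about (594.5, 296) and roller at (514, 270), 84.6 mm apart (85 expected), with top heights of 61 and 68. I'll push the roller towards +y from its -y side, away from the other switches. The finger stays at x≈512, because the roller's path to -45° is nearly pure +y, ending at about (519, 335). First I move above the approach point with the gripper closing.

send_rows --pt "0 0.028 -0.036 0 0 0 0.04" --pt "0 0.056 -0.071 0 0 0 0.08" --pt "0 0.084 -0.107 0 0 0 0.12" --pt "0 0.112 -0.142 0 0 0 0.16" --pt "0 0.14 -0.178 0 0 0 0.2" --pt "0 0.167 -0.214 0 0 0 0.24" --pt "0 0.195 -0.249 0 0 0 0.28" --pt "0 0.223 -0.285 0 0 0 0.32" --pt "0 0.251 -0.32 0 0 0 0.36" --pt "0 0.279 -0.356 0 0 0 0.384" --pt "0 0.279 -0.356 0 0 0 0.384" --pt "0 0.279 -0.356 0 0 0 0.384" --pt "0 0.279 -0.356 -0.04 0 0 0.384" --pt "0 0.279 -0.356 -0.08 0 0 0.384" --pt "0 0.279 -0.356 -0.1 0 0 0.384" --pt "0 0.279 -0.356 -0.1 0 0 0.384" --pt "0 0.279 -0.356 -0.1 0 0 0.384"

```text
time_s: 2.22
tcp_pos: [511.9, 224.9, 123.3]
orientation: [[-0.004, 1.0, 0.001], [1.0, 0.004, 0.0], [0.0, 0.001, -1.0]]
wrist_force: [0.6, 0.0, 0.5]
opening: 0.7
```

```bash
python3 - <<'E'
from h import *
import cv2
for n in("side","top"):
    p,d=viewer.capture(n); cv2.imwrite(f"pics/{n}1.png",p[:,:,::-1])
s=ctrl.state(); print({k:np.round(s[k],2).tolist() for k in("time_s","joints","tcp_pos","orientation","wrist_force","opening")})
E
```

```text
{'time_s': 2.33, 'joints': [12.23, 32.94, 96.86, 0.0, 50.06, -77.94], 'tcp_pos': [512.46, 224.64, 123.82], 'orientation': [[-0.0, 1.0, 0.0], [1.0, 0.0, 0.0], [0.0, 0.0, -1.0]], 'wrist_force': [0.11, 0.38, -0.29], 'opening': 0.71}
```

View pics/side1.png

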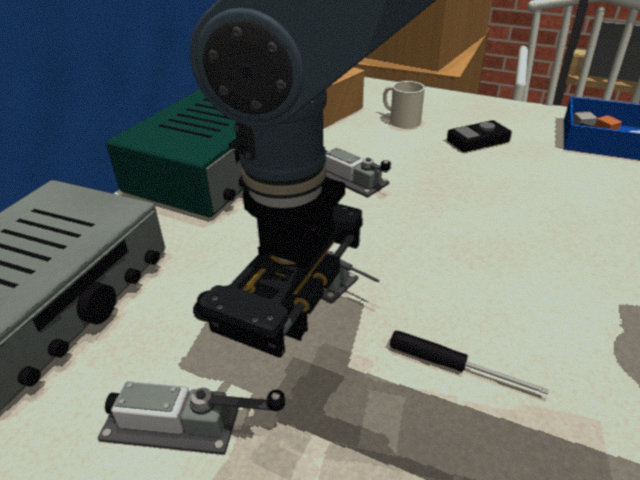

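The side view shows the closed fingers beside and above the roller (277,400) on its far (-y) side, and nothing has been touched. Next I descend to z≈52 and push slowly.

send_rows --pt "0 0.002 0 -0.03 0 0 0" --pt "0 0.002 0 -0.06 0 0 0" --pt "0 0.002 0 -0.07 0 0 0" --pt "0 0.002 0 -0.07 0 0 0" --pt "0 0.002 0.008 -0.07 0 0 0" --pt "0 0.002 0.016 -0.07 0 0 0" --pt "0 0.002 0.022 -0.07 0 0 0" --pt "0 0.002 0.028 -0.07 0 0 0" --pt "0 0.002 0.034 -0.07 0 0 0" --pt "0 0.002 0.04 -0.07 0 0 0" --pt "0 0.002 0.046 -0.07 0 0 0" --pt "0 0.002 0.052 -0.07 0 0 0" --pt "0 0.002 0.058 -0.07 0 0 0" --pt "0 0.002 0.064 -0.07 0 0 0" --pt "0 0.002 0.07 -0.07 0 0 0" --pt "0 0.002 0.074 -0.07 0 0 0" --pt "0 0.002 0.074 -0.07 0 0 0"

```text
time_s: 4.45
tcp_pos: [513.7, 298.2, 52.5]
orientation: [[-0.003, 1.0, -0.0], [1.0, 0.003, -0.0], [-0.0, -0.0, -1.0]]
wrist_force: [-0.4, -1.5, 1.1]
opening: 0.2
```

```bash
python3 - <<'E'
from h import *
import cv2
for n in("side","top"):
    p,d=viewer.capture(n); cv2.imwrite(f"pics/{n}2.png",p[:,:,::-1])
s=ctrl.state(); print({k:np.round(s[k],2).tolist() for k in("time_s","tcp_pos","wrist_force","opening")})
E
```

```text
{'time_s': 4.55, 'tcp_pos': [513.72, 297.91, 52.53], 'wrist_force': [0.46, -2.03, -0.24], 'opening': 0.48}
```

View pics/side2.png

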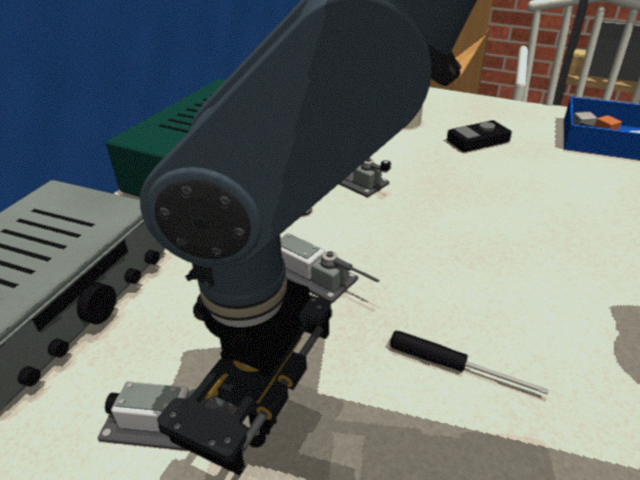

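View pics/top2.png

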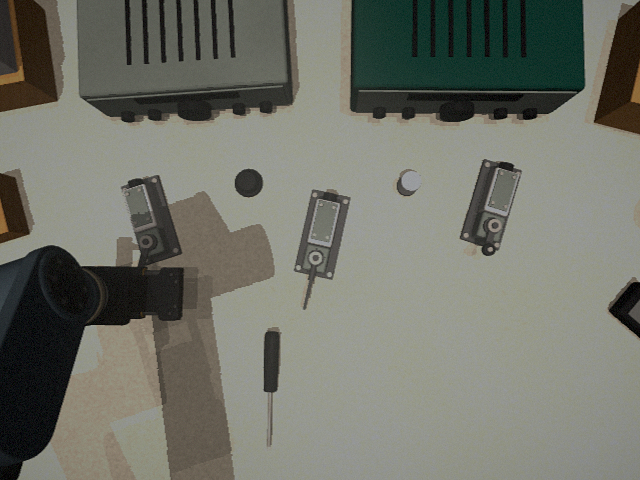

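Both views hide the roller behind the gripper. A force of about -2 N in y means contact, and the visible stub of the arm has turned (from the hub at (150,241) to about (143,262)). I'll check with the wrist camera.

```bash
python3 - <<'E'
from h import *
import cv2
s=ctrl.state()
p,d=viewer.capture("wrist"); cv2.imwrite("pics/wrist2.png",p[:,:,::-1])
print({k:np.round(v,3).tolist() for k,v in viewer.camera_model("wrist").items()}, s["wrist_force"].round(2))
g=cv2.imread("pics/top2.png"); cv2.imwrite("pics/topz2.png",cv2.resize(g[170:330,80:220],None,fx=4,fy=4,interpolation=cv2.INTER_CUBIC))
E
```

```text
{'camera_matrix': [[426.118, 0.0, 311.764], [0.0, 426.118, 241.816], [0.0, 0.0, 1.0]], 'mount': [[1.0, -0.0, -0.001, -1.694], [0.0, 0.965, 0.263, -72.156], [0.001, -0.263, 0.965, -161.601], [0.0, 0.0, 0.0, 1.0]]} [ 0.46 -2.03 -0.24]
```

View pics/wrist2.png

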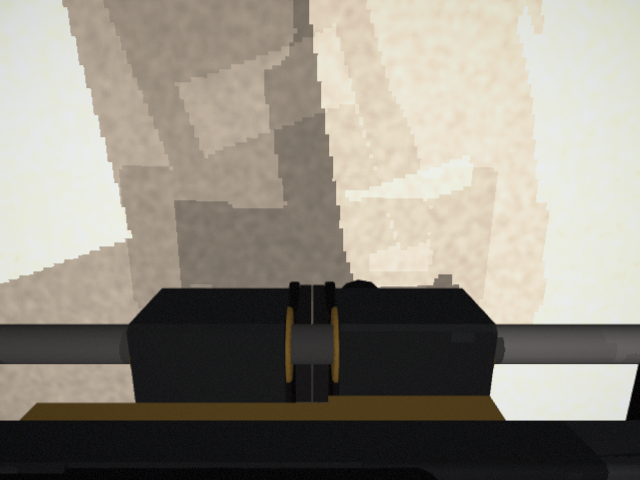

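View pics/topz2.png

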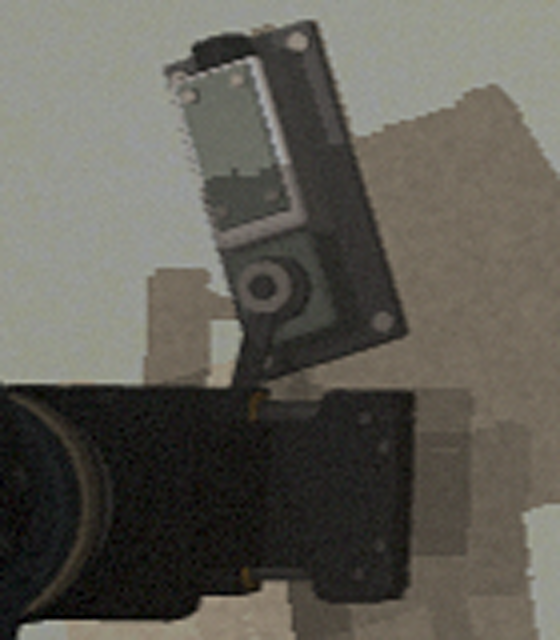

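```bash
cat >> h.py <<'E'
def wray(u,v,z,s=None):
    s=s or ctrl.state(); m=viewer.camera_model("wrist"); K=np.array(m["camera_matrix"]);M=np.array(m["mount"])
    Rt=np.array(s["orientation"]);c=Rt@M[:3,3]+s["tcp_pos"]; d=Rt@M[:3,:3]@np.linalg.solve(K,[u,v,1.])
    return c+d*(z-c[2])/d[2]
E
python3 - <<'E'
from h import *
import cv2
g=cv2.imread("pics/wrist2.png"); cv2.imwrite("pics/wz2.png",cv2.resize(g[250:320,260:460],None,fx=4,fy=4,interpolation=cv2.INTER_CUBIC))
for u,v in((343,287),(360,281),(377,287),(335,285)): print(u,v,wray(u,v,68).round(1))
E
```

```text
343 287 [498.6 307.5  68. ]
360 281 [496.2 313.6  68. ]
377 287 [498.6 319.9  68. ]
335 285 [497.8 304.5  68. ]
```

View pics/wz2.png

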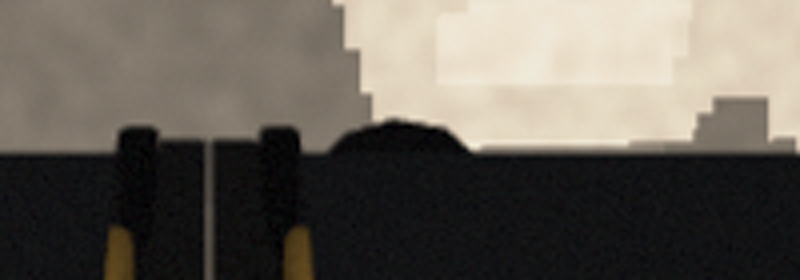

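The wrist view shows the roller rim, with its top at pixel (360,281). That puts the roller at y≈313.6, so the swing is about 30°. It needs about 20 mm more for 45°, after which I hold and check.

send_rows --pt "0 0 0.005 0 0 0 0" --pt "0 0.001 0.01 0 0 0 0" --pt "0 0.002 0.015 0 0 0 0" --pt "0 0.002 0.02 0 0 0 0" --pt "0 0.002 0.02 0 0 0 0" --pt "0 0.002 0.02 0 0 0 0"

```text
time_s: 5.35
tcp_pos: [515.7, 318.0, 52.5]
orientation: [[-0.002, 1.0, -0.0], [1.0, 0.002, -0.0], [-0.0, -0.0, -1.0]]
wrist_force: [0.1, -2.9, 1.0]
opening: 0.4
```

```bash
python3 - <<'E'
from h import *
import cv2
s=ctrl.state(); print(s["time_s"],s["tcp_pos"].round(1),s["wrist_force"].round(2))
p,d=viewer.capture("wrist"); g=p[:,:,::-1]
cv2.imwrite("pics/wz3.png",cv2.resize(g[250:320,260:460],None,fx=4,fy=4,interpolation=cv2.INTER_CUBIC))
p,d=viewer.capture("top"); g=p[:,:,::-1]; cv2.imwrite("pics/topz3.png",cv2.resize(g[170:330,80:220],None,fx=4,fy=4,interpolation=cv2.INTER_CUBIC))
E
```

```text
5.35 [515.7 318.   52.5] [ 0.1  -2.92  1.03]
```

View pics/wz3.png

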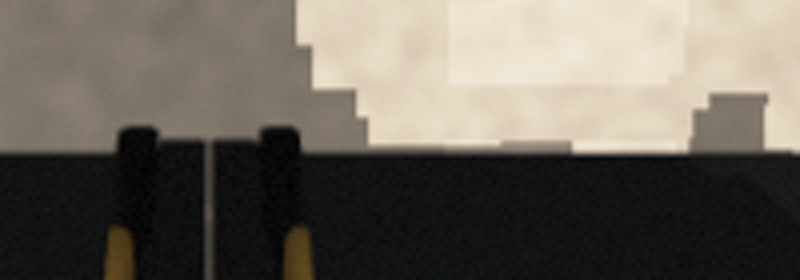

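View pics/topz3.png

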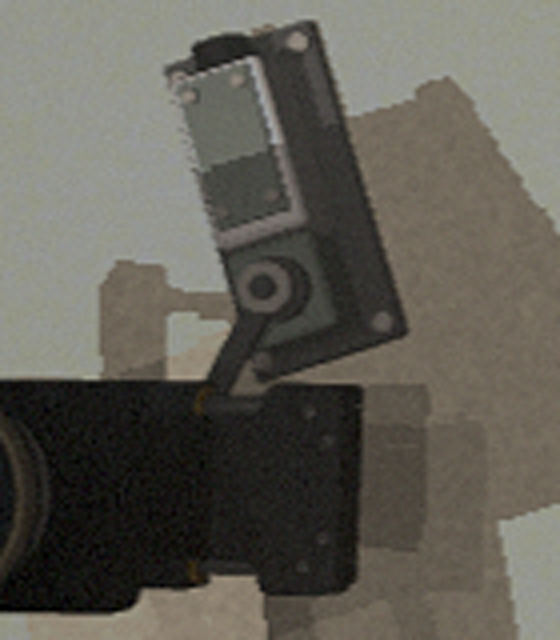

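The arm swung 26° past image-down to the left, against about 14° to the right at rest. That is roughly 40–45°, and the 2.9 N matches the 3 N expected at 45°. I'll hold for 1.75 s, then back off along -y until clear of the rest position and lift.

send_rows --pt "0 0 0 0 0 0 0" --pt "0 0 0 0 0 0 0" --pt "0 0 0 0 0 0 0" --pt "0 0 0 0 0 0 0" --pt "0 0 0 0 0 0 0" --pt "0 0 0 0 0 0 0" --pt "0 0 0 0 0 0 0" --pt "0 0 0 0 0 0 0" --pt "0 0 0 0 0 0 0" --pt "0 0 0 0 0 0 0" --pt "0 0 0 0 0 0 0" --pt "0 0 0 0 0 0 0" --pt "0 0 0 0 0 0 0" --pt "0 0 0 0 0 0 0"

```text
time_s: 7.2
tcp_pos: [515.8, 318.0, 52.5]
orientation: [[-0.002, 1.0, -0.0], [1.0, 0.002, -0.0], [-0.0, -0.0, -1.0]]
wrist_force: [0.4, -3.2, 0.7]
opening: 0.3
```

send_rows --pt "0 0 -0.01 0 0 0 0" --pt "0 -0.002 -0.02 0 0 0 0" --pt "0 -0.002 -0.03 0 0 0 0" --pt "0 -0.002 -0.04 0 0 0 0" --pt "0 -0.002 -0.05 0 0 0 0" --pt "0 -0.002 -0.06 0 0 0 0" --pt "0 -0.002 -0.07 0 0 0 0" --pt "0 -0.002 -0.08 0 0 0 0" --pt "0 -0.002 -0.09 0 0 0 0" --pt "0 -0.002 -0.1 0 0 0 0" --pt "0 -0.002 -0.1 0 0 0 0" --pt "0 -0.002 -0.1 0.04 0 0 0" --pt "0 -0.002 -0.1 0.08 0 0 0" --pt "0 -0.002 -0.1 0.12 0 0 0" --pt "0 -0.002 -0.1 0.15 0 0 0" --pt "0 -0.002 -0.1 0.15 0 0 0"

```text
time_s: 9.2
tcp_pos: [515.5, 218.7, 205.1]
orientation: [[-0.003, 1.0, 0.006], [1.0, 0.003, 0.001], [0.001, 0.006, -1.0]]
wrist_force: [-0.6, -0.1, -0.8]
opening: 0.5
```

```bash
python3 - <<'E'
from h import *
import cv2
s=ctrl.state(); print(s["time_s"],s["tcp_pos"].round(1),s["wrist_force"].round(2))
for n in("side","top"):
    p,d=viewer.capture(n); cv2.imwrite(f"pics/{n}4.png",p[:,:,::-1])
E
```

```text
9.2 [515.5 218.7 205.1] [-0.61 -0.11 -0.75]
```

View pics/side4.png

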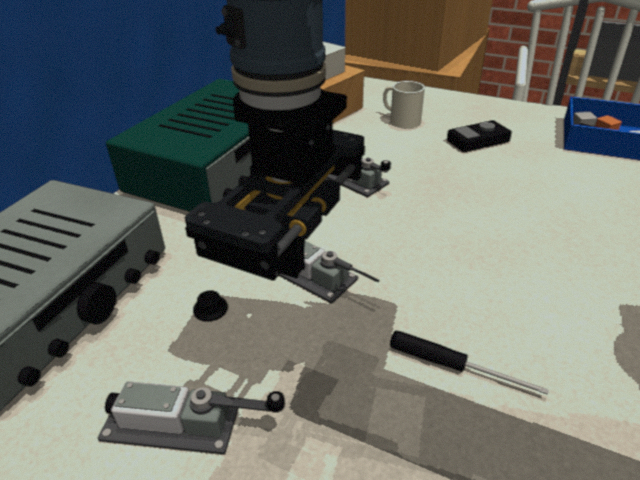

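View pics/top4.png

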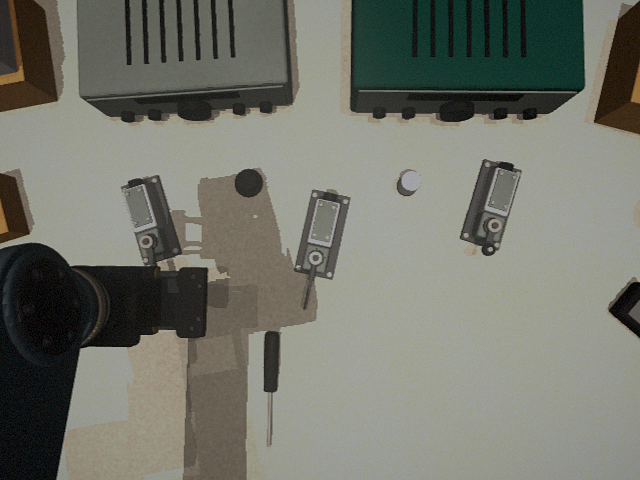

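The side view shows the roller back at (276,401), against (277,400) at the start. The other two switches and the loose parts haven't moved, and the gripper is clear with no contact force. I'll hand it in.

```bash
python3 -c "
from workcell import ctrl
print(ctrl.sign_off())"
```

```text
the job is handed in; nothing more can be done
None
```

The long roller arm was pushed to about 45°, held there for just under 2 s, then released, and it sprang back to the middle. I then handed the job in at about 9.3 s.

- **Push:** I used the closed fingertips to push the roller towards +y, which is the negative direction for `long_lever`.
- **Swing at the hold:** Finger position gave about 44°. The push force of 2.9–3.2 N fits the 3 N expected at 45°. A rough reading of the arm from the top view gave about 40°. All are past the 0.5 rad trip point (29°) and well short of 1.15 rad (66°). The gripper hid the roller from all three cameras during the hold, so the angle wasn't measured directly.
- **After release:** The side view shows the roller within about a pixel of where it started.
- **Rest of the scene:** The short-arm and thin-rod switches and the loose parts look unmoved. The gripper ended well clear, with no contact force.

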